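# Roll the tube stub onto the marked line and hold it down for tacking

## Robot

A 6-joint arm with a two-finger parallel gripper is mounted at the origin on the work surface. World frame = base frame: x ahead of the robot, y to its left, z up, the work surface at z = 0. Lengths are in m, angles in degrees, forces in N, time in s.
With the tool pointing down it reaches from about 0.4 to 0.825 m from the base axis. Payload 7 kg.
Tool frame: the origin (TCP) lies at the very end of the fingers, on their centre line; the grasp point (between the pads) lies 19 mm behind it (r.grasp_offset is the z of the grasp point in the tool frame, in m); z points along the fingers, y is the direction in which the jaws open and shut (so a half turn about z gives the same grasp; the last joint's range is limited). The gripper opens to 88 mm and grips with 3 to 60 N. Pads are 19 mm wide; open, the fingers measure 130 mm over their backs; the gripper's body (78 mm by 193 mm) begins 47 mm behind the grasp point.
Start: joints at [88.069, 20.546, 0.682, 0, -70.136, -16.507], TCP at [0.213, 0.64, 0.227] pointing down, gripper open.
Joint ranges: [-176.03, 176.03], [-82.01, 121.73], [-58.28, 71.71], [-173.87, 95.51], [-174.79, -0.11], [-173.66, 173.66]. Speed limits (degrees/s): [136.94, 136.94, 172.46, 180, 180, 180].

## Interface

Orientations are given as [roll, pitch, yaw] about the fixed x, y, z axes, in that order (R = Rz(yaw) Ry(pitch) Rx(roll)).
In Python, from plant import r gives the robot as it stands.
- The arm moves only by the tool carry_out, never from a script. Its argument "plan" is a list of rows, each a list of 6 numbers: the shift along the world's x, y, z in m, then the turn, a rotation vector about the world's x, y, z in rad. In form: [[tx, ty, tz, wx, wy, wz], ...]. A call has 1 to 12 rows; each row shifts and turns the pose as measured when the row begins; what a row does not reach is not made up. A row lasts 1/12 s, in which the tool goes at most 41.7 mm and 7.16 degrees, less where a joint would pass 70% of its speed; a pose out of reach is approached as far as the arm can. A call with a gripper value outside its range is refused whole. "fingers" is the closure, from -1 (fully open) to 1 (shut), set as the call begins (left out, the last holds). The fingers move at their own pace and stop on an object; "force" is the grip in N (left out, the last holds). Time passes only in rows, so rows that do not move let the fingers close. It gives the time, the measured TCP pose, the force and the opening at its end, in the units of the state.
- r.get_state(): the state, without advancing time (a new reading comes with each control period).
- r.capture(name): name is "scene" or "side" or "wrist"; returns the picture (480x640x3 uint8, red, green, blue); there is no depth.
- r.camera_model(name): a dict with "fov_y" (degrees; the focal length in pixels is half the picture's height over the tangent of half this angle, whatever the lens; pixels are square), "cx", "cy" (the principal point, pixels), "R" (3x3) and "t" (3): a world point X has camera coordinates R X + t; the wrist camera has in their place "mount" (4x4, takes a point from camera to tool coordinates, whose origin is the TCP and whose axes are the flange's). Camera axes: x right, y down, z forward; pixel columns grow to the right and rows downward; lengths in m; the calibration is good to about 2 mm. A picture is of the moment at which its call begins: read the wrist's pose just before it. camera_model takes no time and is no camera call.
- r.close_job(): hands the job in, once; it reports no verdict.
The state is a dict: "time_s": time; "joints": joint angles; "qd": joint speeds; "joint_torque": joint torques, N m; "tcp_pos": TCP position; "eef_rot": TCP orientation; "contact_force": force on the tool from outside, world axes, zero at the start; "moment": the same for the moment, N m; "gripper_width": finger opening in m.
Only numpy, scipy, OpenCV 4.12 (cv2) and the standard library are available. Lean on these libraries where they do the work, as an engineer would, in place of code of your own. Each camera call takes 0.05 s, during which the arm holds its last target.

## Task

The steel tube lying on the base plate is to be tack-welded along the yellow line. Using only your fingertips, roll the tube over the plate, without dragging it or lifting it, until it lies centred on the line and parallel to it. Finish while holding it there: fingertips on top of the tube, still pressing it down firmly against the plate when the program ends, with everything else on the bench left where it was.

Things in the scene. Friction and masses are not known exactly. Their poses are not given: they have to be found in the camera images.
- tube: Loose steel tube, 42 mm outside diameter, 150 mm long, 0.3 to 0.5 kg, copper weld seam, lying on the plate on either side of the line, parallel to it within 3 degrees. Origin: middle of its axis, 21 mm above the plate top; x along the tube, y and z turn as it rolls. A little rolling resistance: left at rest it stays, pushed it soon stops. A fingertip on top that does not slip moves twice as far as the tube.
- line (a point): Middle of the yellow marked line on the top face of the base plate: 200 mm long, 3 mm wide, flush. Its x axis runs along the line, y lies across it in the plate, z is up.
- plate: Fixed dark steel base plate, 280 x 320 x 10 mm, with four drilled holes; it lies on the bench, turned differently from job to job. Origin: centre of its underside, on the bench top; x (the 280 mm side) runs along the yellow line, z is up. Its top is 10 mm above the bench top.
- square: Bystander, loose: red magnetic welding square standing on the base plate on the other side of the line from the tube, 90 mm long, 18 mm thick, 78 mm high. Origin: centre of its underside; x along its length.
- gusset: Bystander, loose: small steel gusset, 44 x 44 x 8 mm, lying near a corner of the base plate. Origin: centre of its underside.
- hammer: Bystander, loose: hammer with orange handle, 240 mm long, lying on the bench. Origin: middle of its length, on the bench top; x along the handle, towards the head.
- brush: Bystander, loose: wooden wire brush, 270 mm long, lying on its side on the bench. Origin: near its middle, on the bench top; x along its length.
- tin: Bystander, loose: blue paste tin with a steel lid, 80 mm diameter, 65 mm high, standing on the bench. Origin: centre of its underside.
- collar: Bystander, loose: short steel collar, 42 mm diameter, 50 mm high, standing on end on the bench. Origin: centre of its underside.
- clamp: Bystander, loose: red bar clamp, 240 mm long, 25 mm thick, lying flat on the bench. Origin: middle of its bar, on the bench top; x along the bar.
Mind the look-alikes: they are no part of the job. What is meant by the tube is not blue, and is the larger of those in its own colour.

How it is judged (in metres and radians):
On the way:
1. the tube has rolled through about a third of a turn (not been dragged) (angle between tube's own z axis and vertical above 2 rad).
At the end, for the whole second after the job is handed in: The tube lies on the plate, at rest, its middle within 6 mm across and 25 mm along the yellow line, parallel to it within 0.09 rad; the fingers are on top of it (not beside it), pressing with over 2 N, so that the plate carries over 7 N (the tube weighs 3 to 5 N) (y of tube in the frame of line between -0.006 and 0.006 m and x of tube in the frame of line between -0.025 and 0.025 m and angle between the x axis of tube and the x axis of line, either way round below 0.09 rad and z of tube in the frame of line below 0.024 m and contact force between the fingers and tube above 2 N and contact force between tube and plate above 7 N and z of the grasp point in the frame of line above 0.044 m and linear speed of tube below 0.01 m/s); the arm keeps its last pose, push and grip.
It fails at once if the tube is lifted more than 6 mm off the plate or falls from it (z of tube in the frame of line above 0.027 m or z of tube in the frame of line below 0.014 m).
It fails at once if a bystander is pushed away by more than 15 mm (distance of any of square, gusset, hammer, brush, tin, collar, clamp from where it was at the start of the episode above 0.015 m).
It also fails if it takes over 45 s, if anything falls off the work surface, if the arm or the gripper's body presses on something with over 40 N, if the wrist force passes 120 N, or if a joint passes its speed limit or range.

## Working session

There is one attempt and no reset: what is moved stays moved. The work goes in short steps, Python scripts to look and compute and a tool call to move; the robot and the scene stay as the last step left them, time stands still between calls to the robot, and variables do not carry over. Pictures are saved under pics/ and viewed, and the job is handed in when it is done.

Besides the shell and the picture viewer there is one more tool, called as name(argument=value, ...) on one line, values as JSON. carry_out: Moves the arm, as the interface text tells. Its arguments: {"type":"object","properties":{"plan":{"type":"array"},"fingers":{"type":"number"},"force":{"type":"number"}},"required":["plan"]}

```bash
ls; mkdir -p pics
python3 - <<'E'
from plant import r
import cv2,json
print(r.get_state(), r.grasp_offset)
for n in ["scene","side","wrist"]:
    m=r.camera_model(n);print(n,m)
    cv2.imwrite(f"pics/{n}0.png",cv2.cvtColor(r.capture(n),cv2.COLOR_RGB2BGR))
E
```

```text
pics
{'time_s': 0.0, 'joints': array([ 8.80684961e+01,  2.05903440e+01,  6.33862475e-01, -1.90892955e-02,
       -7.01350603e+01, -1.65080897e+01]), 'qd': array([-0.02081889, -0.05155092, -0.10634193, -0.07213179, -0.08754743,
        0.10415299]), 'joint_torque': array([-9.23747939e-04, -5.82714558e+01,  2.93051273e+01,  6.99724853e+00,
        6.86983185e-03, -1.68769852e-04]), 'tcp_pos': array([0.21336977, 0.63988102, 0.22563891]), 'eef_rot': array([ 1.79907132e+02, -8.80854459e-03, -1.84460874e+01]), 'contact_force': array([-0.37509257,  0.0044279 , -0.62142502]), 'moment': array([0.00489774, 0.00786758, 0.04287029]), 'gripper_width': 0.08762641980608897} -0.0188
scene {'fov_y': 51.610071414065516, 'cx': 317.7091856457011, 'cy': 242.16804369805456, 'R': array([[-0.29569003,  0.95527874,  0.00315036],
       [ 0.80024811,  0.24950129, -0.54529998],
       [-0.5216995 , -0.15871871, -0.83823505]]), 't': array([ 0.16817286, -0.37231625,  1.34136747])}
side {'fov_y': 57.724883673769895, 'cx': 317.9757687407145, 'cy': 230.24240015267867, 'R': array([[ 0.81545047, -0.57881513, -0.00368509],
       [-0.31581518, -0.43957562, -0.84085317],
       [ 0.48507866,  0.68683792, -0.54125075]]), 't': array([-0.4211196 ,  0.19016356,  0.7753098 ])}
wrist {'fov_y': 63.20210331845797, 'cx': 316.3020047874586, 'cy': 239.84798226326578, 'mount': array([[ 4.34907480e-04, -9.62774808e-01, -2.70304419e-01,
         7.30836519e-02],
       [ 9.99999851e-01,  5.08097772e-04, -2.00797010e-04,
        -1.08053247e-04],
       [ 3.30663376e-04, -2.70304292e-01,  9.62774886e-01,
        -1.58630365e-01],
       [ 0.00000000e+00,  0.00000000e+00,  0.00000000e+00,
         1.00000000e+00]])}
```

View pics/scene0.png

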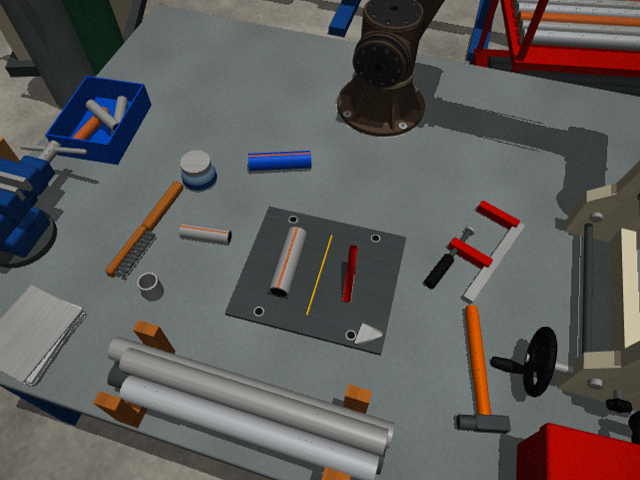

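View pics/side0.png

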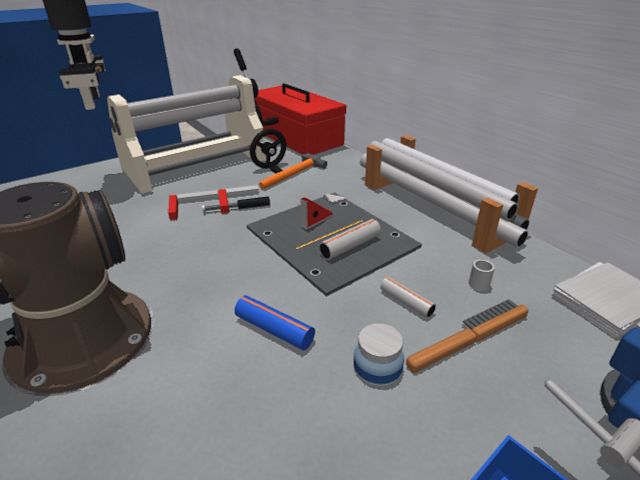

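View pics/wrist0.png

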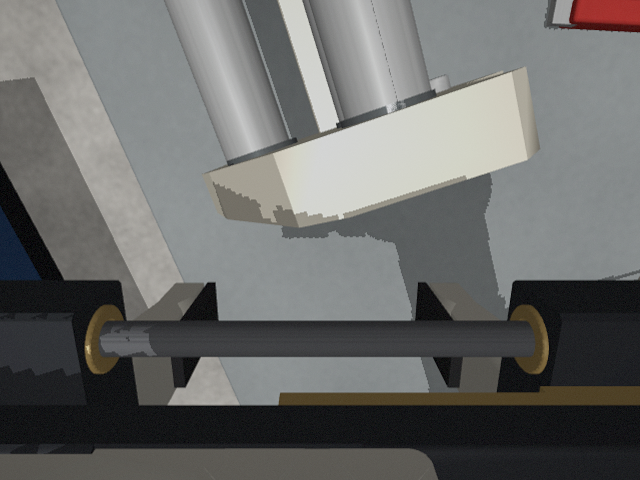

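The scene view shows the tube (seam) from about (297,230) to (281,294), the yellow line from (331,236) to (307,314), and the red square just right of it at (349,275). The wrist view doesn't show the plate yet. Next I'll measure.

```bash
cat > h.py <<'E'
import numpy as np,cv2
from scipy.spatial.transform import Rotation as Ro
from plant import r
def cam(n,st=None):
    m=r.camera_model(n); f=240/np.tan(np.radians(m['fov_y']/2))
    if n=='wrist':
        T=np.eye(4);T[:3,:3]=Ro.from_euler('xyz',st['eef_rot'],degrees=True).as_matrix();T[:3,3]=st['tcp_pos']
        M=np.linalg.inv(T@m['mount']);R,t=M[:3,:3],M[:3,3]
    else: R,t=m['R'],m['t']
    return f,m['cx'],m['cy'],np.array(R),np.array(t)
def ray(c,p,z):
    f,cx,cy,R,t=c
    p=np.atleast_2d(p);d=np.c_[(p[:,0]-cx)/f,(p[:,1]-cy)/f,np.ones(len(p))]@R
    C=-R.T@t
    return C+d*((z-C[2])/d[:,2])[:,None]
def proj(c,X):
    f,cx,cy,R,t=c
    q=np.atleast_2d(X)@R.T+t
    return np.c_[cx+f*q[:,0]/q[:,2],cy+f*q[:,1]/q[:,2]]
E
python3 - <<'E'
from h import *
for n in ['scene','side']:
    c=cam(n); im=cv2.imread(f'pics/{n}0.png'); hsv=cv2.cvtColor(im,cv2.COLOR_BGR2HSV)
    m=cv2.inRange(hsv,(22,120,100),(35,255,255))
    k,l,s,ce=cv2.connectedComponentsWithStats(m)
    for i in range(1,k):
        if s[i,4]>40:
            ys,xs=np.where(l==i); X=ray(c,np.c_[xs,ys],0.01)[:,:2]; mu=X.mean(0)
            u=np.linalg.svd(X-mu,full_matrices=False)[2][0]; a=(X-mu)@u
            print(n,s[i],ce[i],'mid',mu+u*(a.max()+a.min())/2,'len',np.ptp(a),'ang',np.degrees(np.arctan2(u[1],u[0])))
c=cam('scene')
print('plate',ray(c,[[269,207],[406,238],[381,354],[225,314]],.01))
print('square',ray(c,[[351,302],[356,247]],.01+.0), )
for n,b in [('scene',(200,190,440,370)),('side',(230,180,440,300))]:
    im=cv2.imread(f'pics/{n}0.png')[b[1]:b[3],b[0]:b[2]]
    cv2.imwrite(f'pics/{n}0c.png',cv2.resize(im,None,fx=3.3,fy=3.3,interpolation=cv2.INTER_CUBIC))
E
```

```text
scene [317 235  16  45  83] [324.10843373 257.56626506] mid [ 0.51092136 -0.00266404] len 0.11552917664504678 ang 1.9147216512610368
scene [306 281  12  34  61] [311.36065574 298.04918033] mid [6.12005144e-01 4.45145901e-04] len 0.07758836248771742 ang 1.891878747895152
plate [[ 0.42190093 -0.16245992  0.01      ]
 [ 0.41223495  0.155102    0.01      ]
 [ 0.68803939  0.16344462  0.01      ]
 [ 0.69944542 -0.1536301   0.01      ]]
square [[0.59891357 0.08006471 0.01      ]
 [0.46776557 0.05593232 0.01      ]]
```

View pics/scene0c.png

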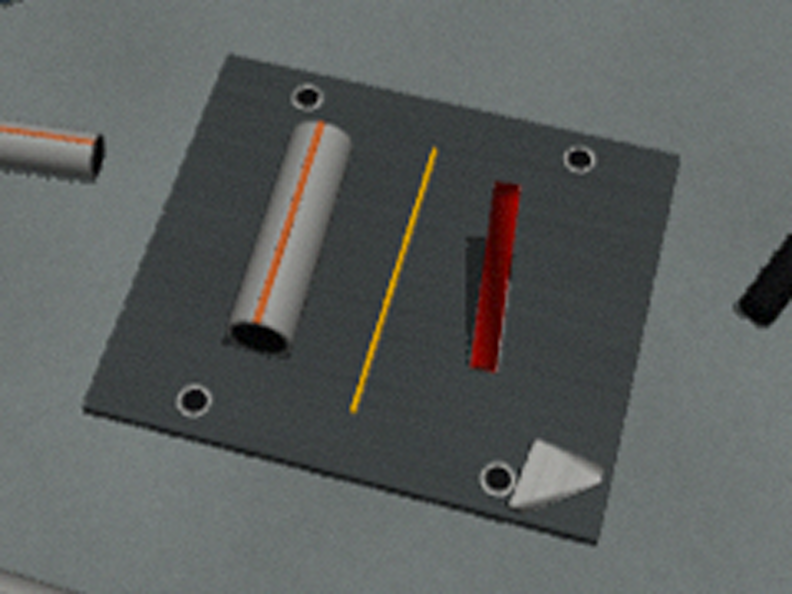

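View pics/side0c.png

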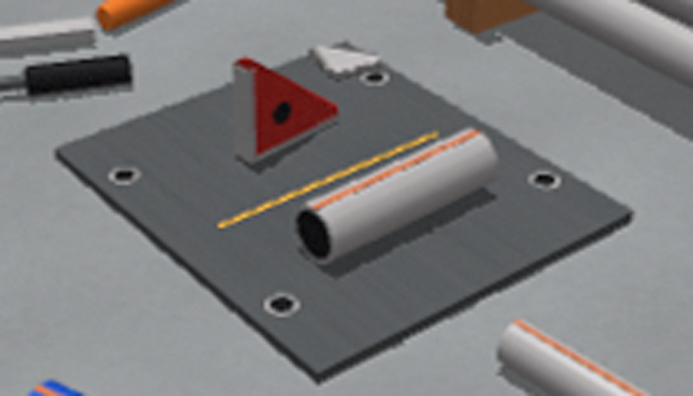

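```bash
cat >> h.py <<'E'
from scipy.optimize import minimize
def linefit(c,im,roi):
    hsv=cv2.cvtColor(im,cv2.COLOR_BGR2HSV)
    m=cv2.inRange(hsv,(19,90,60),(36,255,255)); x0,y0,x1,y1=roi
    mm=np.zeros_like(m);mm[y0:y1,x0:x1]=m[y0:y1,x0:x1]
    ys,xs=np.where(mm>0); X=ray(c,np.c_[xs,ys],0.01)[:,:2]; mu=X.mean(0)
    u=np.linalg.svd(X-mu,full_matrices=False)[2][0]; u=u*np.sign(u[0]); a=(X-mu)@u
    return mu+u*(a.max()+a.min())/2,u,np.ptp(a)
def tubehull(c,p):
    x,y,yaw=p;u=np.array([np.cos(yaw),np.sin(yaw),0]);v=np.array([-u[1],u[0],0])
    th=np.linspace(0,2*np.pi,40);P=[]
    for s in(-.075,.075): P+= [np.array([x,y,.031])+s*u+.021*(np.cos(a)*v+np.sin(a)*np.array([0,0,1])) for a in th]
    return cv2.convexHull(proj(c,np.array(P)).astype(np.float32))[:,0]
def tubemask(im,roi,thr=105):
    g=im.max(2);x0,y0,x1,y1=roi
    m=np.zeros(g.shape,np.uint8);m[y0:y1,x0:x1]=(g[y0:y1,x0:x1]>thr)
    m=cv2.morphologyEx(m,cv2.MORPH_OPEN,np.ones((5,5),np.uint8))
    k,l,s,_=cv2.connectedComponentsWithStats(m); i=1+s[1:,4].argmax(); m=(l==i).astype(np.uint8)
    cs,_=cv2.findContours(m,cv2.RETR_EXTERNAL,cv2.CHAIN_APPROX_NONE)
    return m if 0 else cv2.fillPoly(np.zeros_like(m),[cv2.convexHull(cs[0])],1)
def tubefit(c,m,p0):
    def cost(q):
        p=(q[0]/1000,q[1]/1000,q[2]/500); a=np.zeros(m.shape,np.uint8)
        cv2.fillPoly(a,[np.round(tubehull(c,p)*16).astype(np.int32)],1,cv2.LINE_8,4)
        return 1-(a&m).sum()/(a|m).sum()
    q0=np.array([p0[0]*1000,p0[1]*1000,p0[2]*500])
    b=minimize(cost,q0,method='Nelder-Mead',options=dict(initial_simplex=q0+np.array([[0,0,0],[12,0,0],[0,12,0],[0,0,12.]]),xatol=.05,fatol=1e-5,maxiter=600))
    b=minimize(cost,b.x,method='Nelder-Mead',options=dict(initial_simplex=b.x+np.array([[3,0,0],[-2,3,0],[0,-3,5],[0,0,-8.]]),xatol=.05,fatol=1e-5,maxiter=600))
    return b.x[0]/1000,b.x[1]/1000,b.x[2]/500,b.fun
def rel(p,mid,u):
    d=np.array(p[:2])-mid; return 'along %.4f across %.4f yaw %.2f'%(d@u, u[0]*d[1]-u[1]*d[0], np.degrees(p[2]-np.arctan2(u[1],u[0])))
E
python3 - <<'E'
from h import *
for n,roi,tr in [('scene',(300,228,336,322),(262,222,310,302)),('side',(285,212,375,255),(315,215,385,265))]:
    c=cam(n);im=cv2.imread(f'pics/{n}0.png')
    mid,u,L=linefit(c,im,roi);print(n,'line',mid,np.degrees(np.arctan2(u[1],u[0])),L)
    m=tubemask(im,tr);p=tubefit(c,m,(.53,-.065,.03));print(p,m.sum(),rel(p,mid,u))
    cv2.polylines(im,[np.round(tubehull(c,p[:3])).astype(int)],True,(0,255,0))
    e=proj(c,[[*(mid+s*u),.01] for s in(-.1,.1)]).round().astype(int);cv2.line(im,tuple(map(int,e[0])),tuple(map(int,e[1])),(255,0,255))
    cv2.imwrite(f'pics/{n}fit.png',cv2.resize(im[180:360,200:450],None,fx=3,fy=3))
E
```

```text
scene line [ 0.55202487 -0.0011667 ] 1.7358269335844743 0.2017707768017818
(np.float64(0.5411941751926729), np.float64(-0.07053611443032219), np.float64(0.029587379806356538), np.float64(0.27222222222222225)) 1048 along -0.0129 across -0.0690 yaw -0.04
side line [ 0.55303681 -0.00078528] 1.8833447696819263 0.20035392742918692
(np.float64(0.5847693782401341), np.float64(-0.055200673299333626), np.float64(0.038893355051974075), np.float64(0.25)) 866 along 0.0299 across -0.0554 yaw 0.35
```

View pics/scenefit.png

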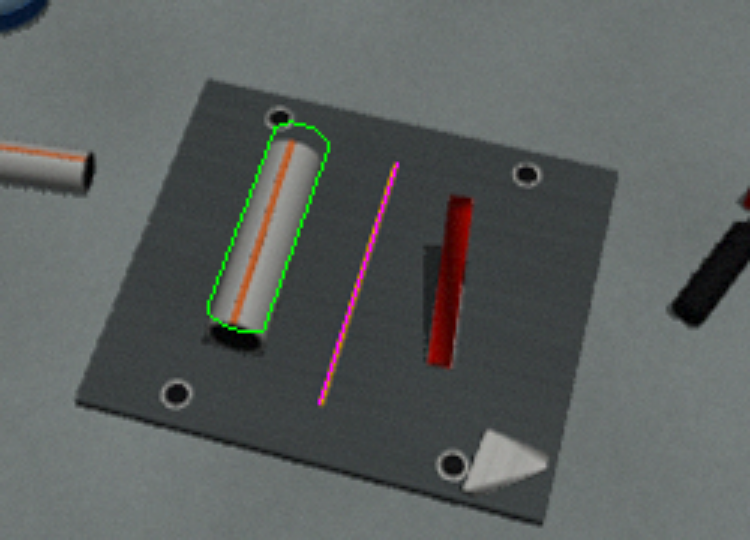

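View pics/sidefit.png

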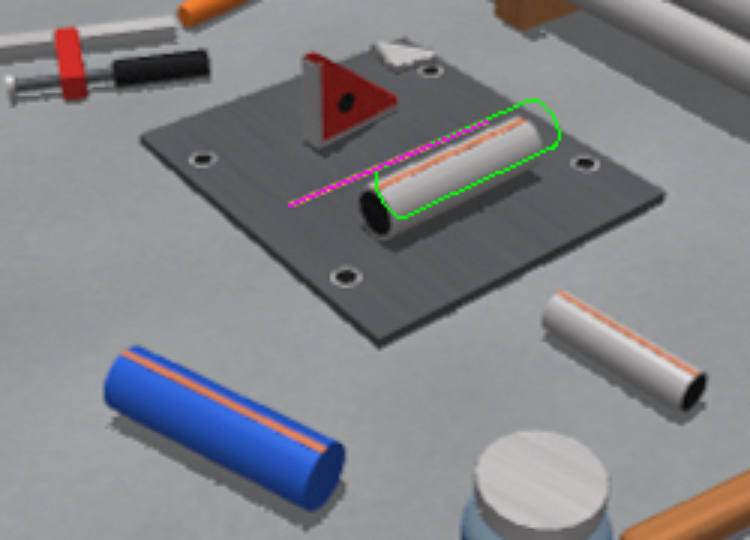

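```bash
cat >> h.py <<'E'
from scipy.optimize import least_squares
def ptfit(sets,p0):
    f=lambda q:np.concatenate([[cv2.pointPolygonTest(tubehull(c,(q[0],q[1],q[2])).reshape(-1,1,2),tuple(map(float,x)),True) for x in P] for c,P in sets])
    b=least_squares(f,p0,x_scale=[.01,.01,.05],diff_step=1e-3); return b.x,b.fun.round(1)
E
python3 - <<'E'
from h import *
S=np.array([(268,160),(212,320),(318,160),(266,330),(295,140),(237,352)])/3+[200,180]
D=np.array([(368,187),(440,151),(515,117),(395,236),(543,157),(358,207),(546,145)])/3+[200,180]
cs,cd=cam('scene'),cam('side')
for s in ([(cs,S)],[(cd,D)],[(cs,S),(cd,D)]):
    p,e=ptfit(s,(.545,-.063,.03)); print(p,e,rel(p,np.array([.5525,-.001]),np.array([.9995,.0316])))
for n,c in(('scene',cs),('side',cd)):
    im=cv2.imread(f'pics/{n}0.png');im=cv2.resize(im[180:360,200:450],None,fx=3,fy=3)
    cv2.polylines(im,[np.round((tubehull(c,p)-[200,180])*3).astype(int)],True,(0,255,0));cv2.imwrite(f'pics/{n}f2.png',im)
a,b=[cv2.imread(f'pics/{n}f2.png')[80:400,60:600] for n in('scene','side')]
cv2.imwrite('pics/f2.png',np.vstack([a[:290],b[:290]]))
E
```

```text
[ 0.5581687  -0.06638115  0.04163923] [ 1.   1.4  1.4  1.4 -0.8  0.3] along 0.0036 across -0.0655 yaw 0.57
[ 0.55806987 -0.07122225  0.06151421] [ 0.6 -0.3 -0.1  0.2  0.2 -0.5 -0.7] along 0.0033 across -0.0704 yaw 1.71
[ 0.55857352 -0.06840398  0.05496031] [ 2.3  1.9  0.3  0.8 -0.9  0.4  1.6  0.5  0.4 -0.9 -0.4 -0.  -1.2] along 0.0039 across -0.0676 yaw 1.34
```

View pics/f2.png

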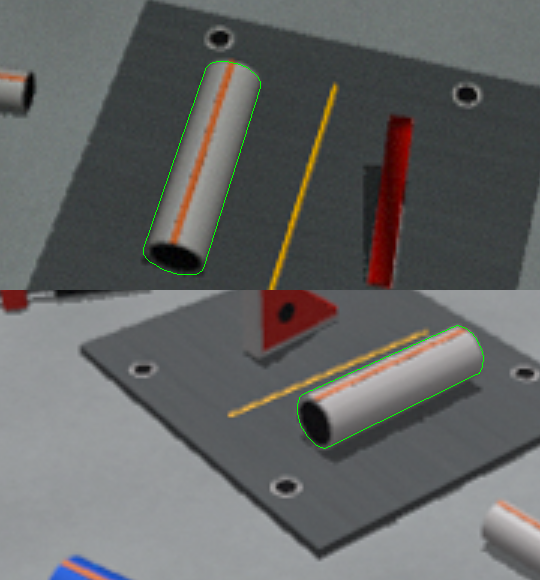

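Line and plate check out: line length 0.200–0.202 m, yaw about 1.8°. The tube is at about (0.558, -0.067), 67 mm across from the line. I'll raise, traverse and turn the jaws along the line.

carry_out(plan=[[0,0,0.04,0,0,0],[0,0,0.04,0,0,0],[0,0,0.04,0,0,0],[0,0,0.04,0,0,0],[0.02,-0.034,0,0,0,-0.12],[0.02,-0.034,0,0,0,-0.12],[0.02,-0.034,0,0,0,-0.12],[0.02,-0.034,0,0,0,-0.12],[0.02,-0.034,0,0,0,-0.12],[0.02,-0.034,0,0,0,-0.12],[0.02,-0.034,0,0,0,-0.12],[0.02,-0.034,0,0,0,-0.12]], fingers=0.1)

```text
time_s: 1.15
tcp_pos: [0.3726, 0.3592, 0.3856]
eef_rot: [179.3, 0.1, -75.1]
contact_force: [0.7, -0.1, 0.3]
gripper_width: 0.0394
```

carry_out(plan=[[0.02,-0.033,0,0,0,-0.1],[0.02,-0.033,0,0,0,-0.1],[0.02,-0.033,-0.01,0,0,-0.03],[0.02,-0.033,-0.015,0,0,0],[0.02,-0.033,-0.02,0,0,0],[0.02,-0.033,-0.02,0,0,0],[0.02,-0.033,-0.02,0,0,0],[0.02,-0.033,-0.02,0,0,0],[0.02,-0.03,-0.02,0,0,0],[0.005,-0.003,-0.015,0,0,0],[0,0,0,0,0,0],[0,0,0,0,0,0]])

```text
time_s: 2.15
tcp_pos: [0.5554, 0.0505, 0.2481]
eef_rot: [179.4, 0.3, -89.9]
contact_force: [0.6, 0.5, 0.2]
gripper_width: 0.0395
```

Run:
```python
from h import *
s=r.get_state();print(s['tcp_pos'],s['eef_rot'],s['joints'].round(1),s['contact_force'],s['gripper_width'],s['time_s'])
np.save('w1.npy',dict(tcp_pos=s['tcp_pos'],eef_rot=s['eef_rot']),allow_pickle=True)
cv2.imwrite('pics/w1.png',cv2.cvtColor(r.capture('wrist'),cv2.COLOR_RGB2BGR))
```

```text
[0.55535716 0.05048515 0.24805807] [179.40234448   0.34745308 -89.90205573] [ 24.9   9.1 -11.7  -0.6 -69.6 -24.6] [0.64198766 0.47813638 0.21255133] 0.039475187824153005 2.15
```

View pics/w1.png

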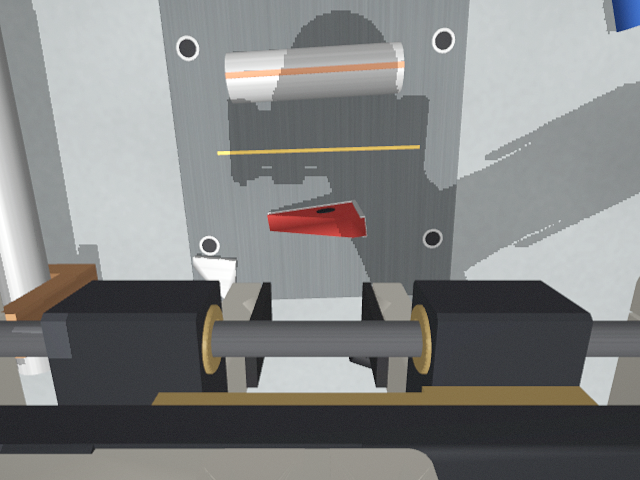

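The wrist view shows the tube at (225..404, 43..103), the line at (218,154)–(420,147) and the red square at (268..366, 202..238).

Run:
```python
from h import *
s=np.load('w1.npy',allow_pickle=True).item();c=cam('wrist',s);im=cv2.imread('pics/w1.png')
mid,u,L=linefit(c,im,(205,135,430,165));print(mid,np.degrees(np.arctan2(u[1],u[0])),L)
im2=cv2.resize(im[30:115,205:425],None,fx=3.5,fy=3.5);cv2.imwrite('pics/w1c.png',im2)
print('sq top',ray(c,[[268,215],[362,201],[366,237]],.088))
P=[(260,53.5),(380,46),(260,102),(380,95),(225,70),(404,60)]
p,e=ptfit([(c,P)],(.556,-.067,.03));print(p,e,rel(p,mid,u))
cv2.polylines(im2,[np.round((tubehull(c,p)-[205,30])*3.5).astype(int)],True,(0,255,0));cv2.imwrite('pics/w1c.png',im2)
```

```text
[ 0.5516859  -0.00233851] 1.834924946071987 0.2003878216418167
sq top [[0.59424914 0.04676365 0.088     ]
 [0.51628814 0.03492958 0.088     ]
 [0.51181842 0.06582475 0.088     ]]
[ 0.55525302 -0.06826769  0.05897677] [ 1.3  1.   1.3  1.2 -0.2 -0.2] along 0.0015 across -0.0660 yaw 1.54
```

View pics/w1c.png

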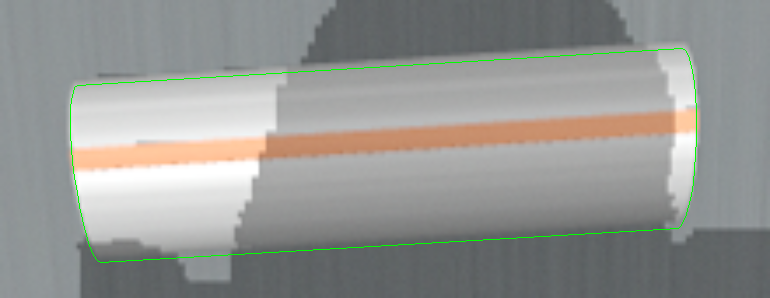

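```bash
cat >> h.py <<'E'
def turn(s,yaw):
    a=Ro.from_euler('xyz',[180,0,yaw],degrees=True)*Ro.from_euler('xyz',s['eef_rot'],degrees=True).inv()
    return a.as_rotvec()
def st(yaw=None):
    s=r.get_state();print(round(s['time_s'],2),s['tcp_pos'].round(4),s['eef_rot'].round(2),s['contact_force'].round(1),s['moment'].round(2))
    if yaw is not None: print('turn',turn(s,yaw).round(4))
    return s
E
python3 -c "
from h import *
st(-86.6)"
```

```text
2.2 [0.5551 0.051  0.2481] [179.39   0.36 -89.87] [-0.1 -0.3 -1.2] [ 0.06 -0.01 -0.01]
turn [-0.006  -0.0108  0.0571]
```

carry_out(plan=[[0,-0.035,0,-0.003,-0.005,0.03],[0,-0.035,-0.01,-0.003,-0.005,0.027],[0,-0.035,-0.03,0,0,0],[0,-0.021,-0.035,0,0,0],[0,0,-0.035,0,0,0],[0,0,-0.03,0,0,0],[0,0,0,0,0,0],[0,0,0,0,0,0]])

```text
time_s: 2.87
tcp_pos: [0.5599, -0.0681, 0.1194]
eef_rot: [-178.7, 0.1, -85.5]
contact_force: [0.8, 0.6, 1.5]
gripper_width: 0.0395
```

```bash
python3 -c "
from h import *
st(-86.6)"
```

```text
2.87 [ 0.5599 -0.0681  0.1194] [-1.7869e+02  9.0000e-02 -8.5510e+01] [0.8 0.6 1.5] [ 0.07 -0.07  0.02]
turn [-0.0031  0.0226 -0.019 ]
```

carry_out(plan=[[-0.002,-0.0035,-0.025,-0.0015,0.012,-0.01],[-0.002,-0.0035,-0.02,-0.0015,0.01,-0.009],[0,0,-0.01,0,0,0],[0,0,0,0,0,0],[0,0,0,0,0,0]])

```text
time_s: 3.28
tcp_pos: [0.5642, -0.0693, 0.0757]
eef_rot: [-179.0, 0.0, -86.1]
contact_force: [0.4, 0.5, 0.9]
gripper_width: 0.0391
```

```bash
python3 -c "
from h import *
st(-86.6)"
```

```text
3.28 [ 0.5642 -0.0693  0.0757] [-1.7901e+02  1.0000e-02 -8.6080e+01] [0.4 0.5 0.9] [ 0.06 -0.01  0.03]
turn [-0.0013  0.0173 -0.0091]
```

carry_out(plan=[[0,0,0,0,0,0],[0,0,0,0,0,0],[0,0,0,0,0,0]])

```text
time_s: 3.53
tcp_pos: [0.5672, -0.0678, 0.0806]
eef_rot: [-178.6, 0.0, -85.9]
contact_force: [0.1, -0.1, 0.6]
gripper_width: 0.0393
```

```bash
python3 -c "
from h import *
st(-86.6)"
```

```text
3.53 [ 0.5672 -0.0678  0.0806] [-1.786e+02  3.000e-02 -8.592e+01] [ 0.1 -0.1  0.6] [ 0.1   0.04 -0.  ]
turn [-0.0021  0.0243 -0.0119]
```

carry_out(plan=[[-0.005,-0.0035,-0.007,0,0.01,-0.005],[-0.005,-0.0025,-0.007,0,0.01,-0.005],[-0.0035,-0.0025,-0.007,0,0.008,-0.003],[-0.002,-0.0015,-0.005,0,0.003,-0.001],[-0.001,-0.0005,-0.0016,0,0.0024,-0.001],[-0.001,-0.0005,-0.0016,0,0.0024,-0.001]])

```text
time_s: 4.03
tcp_pos: [0.5497, -0.0801, 0.0515]
eef_rot: [179.4, 0.2, -86.9]
contact_force: [-3.4, -0.6, 28.0]
gripper_width: 0.0393
```

```bash
python3 -c "
from h import *
st(-86.6)"
```

```text
4.03 [ 0.5497 -0.0801  0.0515] [ 1.7944e+02  1.5000e-01 -8.6890e+01] [-3.4 -0.6 28. ] [-0.04  0.96  0.03]
turn [-0.0021 -0.0099  0.0051]
```

carry_out(plan=[[0,0,0.006,0,0,0],[0,0,0.003,0,0,0]])

```text
time_s: 4.2
tcp_pos: [0.5498, -0.0808, 0.0602]
eef_rot: [179.4, 0.1, -86.9]
contact_force: [0.6, -0.6, -0.0]
gripper_width: 0.0395
```

carry_out(plan=[[0,0,0,0,0,0]])

```text
time_s: 4.28
tcp_pos: [0.5499, -0.0808, 0.0605]
eef_rot: [179.4, 0.1, -86.9]
contact_force: [1.0, 0.1, -0.1]
gripper_width: 0.0398
```

carry_out(plan=[[0,0,0,0,0,0]])

```text
time_s: 4.37
tcp_pos: [0.5499, -0.0808, 0.0604]
eef_rot: [179.4, 0.1, -86.9]
contact_force: [-0.2, -0.4, -0.4]
gripper_width: 0.0392
```

Run:
```python
from h import *
for i in range(3): s=st(-86.6)
s=st(); 
im=r.capture('side');cv2.imwrite('pics/s2.png',cv2.cvtColor(im,cv2.COLOR_RGB2BGR))
st()
cv2.imwrite('pics/s2c.png',cv2.resize(cv2.cvtColor(im[120:310,220:460],cv2.COLOR_RGB2BGR),None,fx=3,fy=3))
```

```text
4.37 [ 0.5499 -0.0808  0.0604] [ 1.7939e+02  1.2000e-01 -8.6930e+01] [-0.2 -0.4 -0.4] [ 0.11 -0.03  0.05]
turn [-0.0016 -0.0107  0.0057]
4.37 [ 0.5499 -0.0808  0.0604] [ 1.7939e+02  1.2000e-01 -8.6930e+01] [-0.2 -0.4 -0.4] [ 0.11 -0.03  0.05]
turn [-0.0016 -0.0107  0.0057]
4.37 [ 0.5499 -0.0808  0.0604] [ 1.7939e+02  1.2000e-01 -8.6930e+01] [-0.2 -0.4 -0.4] [ 0.11 -0.03  0.05]
turn [-0.0016 -0.0107  0.0057]
4.37 [ 0.5499 -0.0808  0.0604] [ 1.7939e+02  1.2000e-01 -8.6930e+01] [-0.2 -0.4 -0.4] [ 0.11 -0.03  0.05]
4.42 [ 0.5498 -0.0808  0.0604] [ 1.7939e+02  1.2000e-01 -8.6930e+01] [-0.2 -0.5 -0.4] [ 0.05 -0.1  -0.07]
```

View pics/s2c.png

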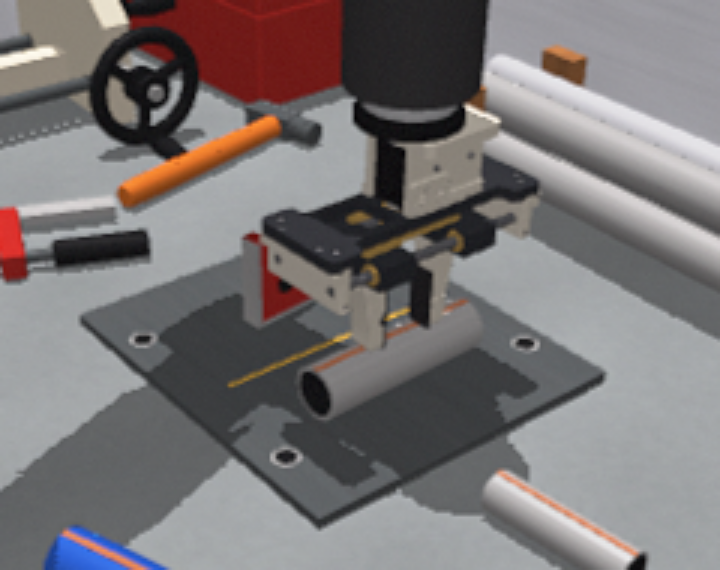

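carry_out(plan=[[0.002,0.003,-0.002,-0.001,-0.006,0.003],[0.002,0.0023,-0.002,-0.001,-0.005,0.003],[0,0,-0.002,0,0,0],[0,0,-0.001,0,0,0],[0,0,0,0,0,0]])

```text
time_s: 4.83
tcp_pos: [0.5537, -0.0748, 0.0521]
eef_rot: [-180.0, -0.1, -86.5]
contact_force: [-0.9, 0.1, 6.8]
gripper_width: 0.0393
```

carry_out(plan=[[0,0,-0.001,0,0,0],[0,0,-0.001,0,0,0]])

```text
time_s: 5.0
tcp_pos: [0.5538, -0.0751, 0.0519]
eef_rot: [-180.0, -0.1, -86.4]
contact_force: [-5.0, -0.2, 14.8]
gripper_width: 0.0394
```

```bash
python3 -c "
from h import *
st(-86.6)"
```

```text
5.0 [ 0.5538 -0.0751  0.0519] [-1.800e+02 -1.400e-01 -8.642e+01] [-5.  -0.2 14.8] [ 0.13  1.88 -0.03]
turn [ 0.0024  0.0002 -0.0031]
```

carry_out(plan=[[0,0.003,-0.0008,0,0,0],[-0.0002,0.003,-0.0008,0,0,0],[-0.0002,0.003,-0.0008,0,0,0],[-0.0002,0.003,-0.0008,0,0,0]])

```text
time_s: 5.33
tcp_pos: [0.5531, -0.0641, 0.0521]
eef_rot: [-180.0, -0.3, -86.4]
contact_force: [-2.8, -1.5, 9.2]
gripper_width: 0.0395
```

Run:
```python
from h import *
st(-86.6)
im=r.capture('side')
cv2.imwrite('pics/s3c.png',cv2.resize(cv2.cvtColor(im[120:310,220:460],cv2.COLOR_RGB2BGR),None,fx=3,fy=3))
```

```text
5.33 [ 0.5531 -0.0641  0.0521] [-179.97   -0.25  -86.37] [-2.8 -1.5  9.2] [-0.11  1.08 -0.  ]
turn [ 0.0044  0.0008 -0.0041]
```

View pics/s3c.png

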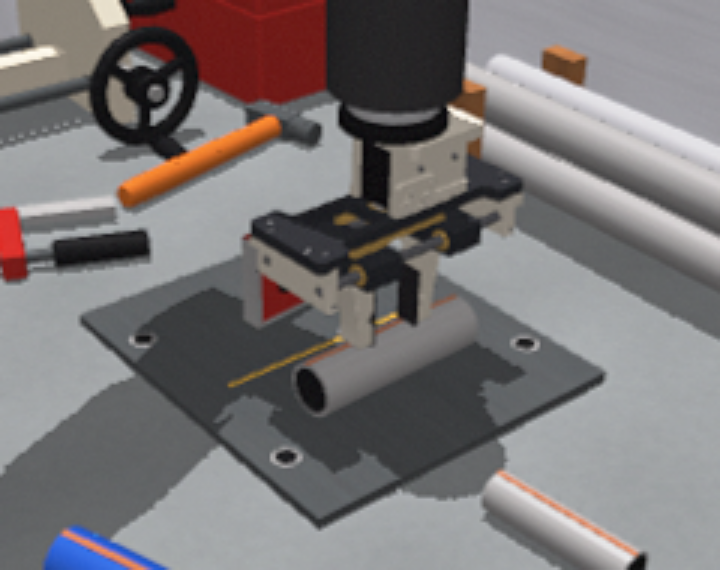

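carry_out(plan=[[-0.0002,0.003,-0.0008,0.001,0,-0.001],[-0.0002,0.0035,-0.0008,0.001,0,-0.001],[-0.0002,0.0035,-0.0008,0.001,0,-0.001],[-0.0002,0.0035,-0.0008,0.001,0,0],[-0.0002,0.0025,-0.0008,0,0,0],[0,0,-0.0005,0,0,0]])

```text
time_s: 5.88
tcp_pos: [0.5521, -0.048, 0.052]
eef_rot: [-179.9, -0.2, -86.4]
contact_force: [-1.0, -0.0, 5.5]
gripper_width: 0.0394
```

carry_out(plan=[[0,0,0.005,0,0,0],[0,0,0.003,0,0,0],[0,0,0,0,0,0]])

```text
time_s: 6.13
tcp_pos: [0.552, -0.0478, 0.0606]
eef_rot: [-179.9, -0.2, -86.4]
contact_force: [0.2, 0.1, 0.9]
gripper_width: 0.039
```

Run:
```python
from h import *
s=st(-86.6)
im=r.capture('wrist')
cv2.imwrite('pics/w4.png',cv2.cvtColor(im,cv2.COLOR_RGB2BGR))
im=r.capture('scene')
cv2.imwrite('pics/sc4.png',cv2.resize(cv2.cvtColor(im[170:360,200:420],cv2.COLOR_RGB2BGR),None,fx=3,fy=3))
```

```text
6.13 [ 0.552  -0.0478  0.0606] [-1.7991e+02 -1.6000e-01 -8.6380e+01] [0.2 0.1 0.9] [ 0.07 -0.11  0.02]
turn [ 0.0027  0.0017 -0.0038]
```

View pics/w4.png

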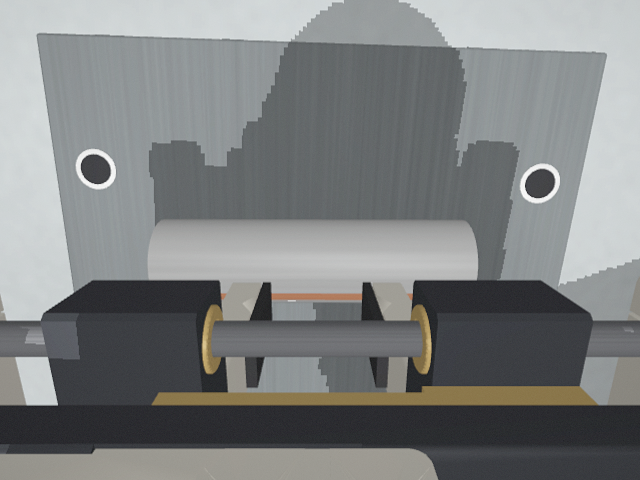

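View pics/sc4.png

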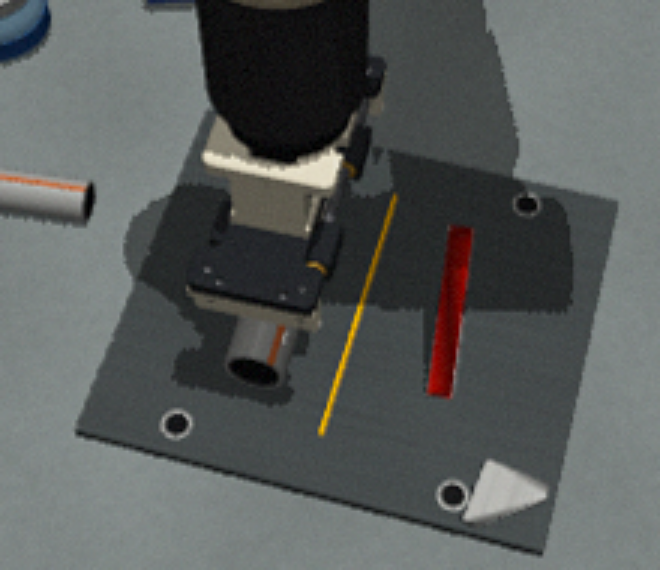

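The tube has rolled: in the wrist view its rear silhouette is at row 220, ends at columns 148 and 477, and the seam has moved down to row 296. I'll measure this.

Run:
```python
from h import *
s=r.get_state();s=dict(tcp_pos=np.array([.552,-.0478,.0606]),eef_rot=s['eef_rot']);c=cam('wrist',s)
im=cv2.imread('pics/w4.png');g=im.max(2).astype(int)
for x in (180,220,400,440): print(x,[int(v) for v in g[214:228,x]])
P=[(190,219.5),(310,219.5),(440,220.5),(148.5,260),(477,262)]
mid=np.array([.5517,-.0023]);u=np.array([np.cos(.032),np.sin(.032)])
p,e=ptfit([(c,P)],(.553,-.055,.05));print(p,e,rel(p,mid,u))
```

```text
180 [107, 105, 108, 108, 109, 118, 133, 140, 142, 143, 148, 150, 152, 154]
220 [106, 106, 107, 105, 104, 118, 131, 138, 142, 144, 148, 151, 152, 156]
400 [107, 108, 105, 107, 106, 112, 127, 136, 139, 144, 148, 149, 152, 153]
440 [106, 103, 103, 104, 102, 109, 126, 135, 140, 144, 145, 149, 153, 155]
[ 0.55441783 -0.05642556  0.05987668] [ 0.1 -0.4  0.1  0.4  0.4] along 0.0010 across -0.0542 yaw 1.60
```

carry_out(plan=[[0.0005,-0.006,0,0,0,0],[0.0005,-0.006,0,0,0,0],[0.0005,-0.004,-0.002,0,0,0],[0,0,-0.003,0,0,0],[0,0,-0.002,0,0,0],[0,0,-0.001,0,0,0]])

```text
time_s: 6.73
tcp_pos: [0.5535, -0.0666, 0.0517]
eef_rot: [-180.0, -0.2, -86.4]
contact_force: [-7.1, -0.6, 22.1]
gripper_width: 0.0393
```

carry_out(plan=[[0,0,-0.0008,0,0,0]])

```text
time_s: 6.82
tcp_pos: [0.5536, -0.0672, 0.0518]
eef_rot: [-180.0, -0.3, -86.4]
contact_force: [-5.2, -0.8, 15.2]
gripper_width: 0.0397
```

carry_out(plan=[[0,0.003,-0.0008,0,0,0],[-0.0002,0.0035,-0.0008,0,0,0],[-0.0002,0.0035,-0.0008,0,0,0],[-0.0002,0.0035,-0.0008,0,0,0],[-0.0002,0.0035,-0.0008,0,0,0],[-0.0002,0.0035,-0.0008,0,0,0],[-0.0002,0.0035,-0.0008,0,0,0],[-0.0002,0.0035,-0.0008,0,0,0],[-0.0002,0.0025,-0.0008,0,0,0],[0,0,-0.0005,0,0,0]])

```text
time_s: 7.65
tcp_pos: [0.5518, -0.0393, 0.0521]
eef_rot: [-179.9, -0.6, -86.3]
contact_force: [-2.5, 0.2, 6.2]
gripper_width: 0.0397
```

carry_out(plan=[[0,0,0.005,0,0,0],[0,0,0.003,0,0,0],[0,0,0,0,0,0]])

```text
time_s: 7.9
tcp_pos: [0.5516, -0.0392, 0.0604]
eef_rot: [-179.9, -0.6, -86.2]
contact_force: [-0.5, 0.1, 0.1]
gripper_width: 0.039
```

```bash
cat >> h.py <<'E'
def look(name,P=None):
    s=st(-86.6);im=cv2.cvtColor(r.capture('wrist'),cv2.COLOR_RGB2BGR);cv2.imwrite(f'pics/{name}.png',im)
    np.save(name+'.npy',dict(tcp_pos=s['tcp_pos'],eef_rot=s['eef_rot']),allow_pickle=True)
E
python3 -c "
from h import *
look('w5')"
```

```text
7.9 [ 0.5516 -0.0392  0.0604] [-179.93   -0.58  -86.24] [-0.5  0.1  0.1] [ 0.14 -0.02  0.04]
turn [ 0.01    0.0018 -0.0063]
```

View pics/w5.png

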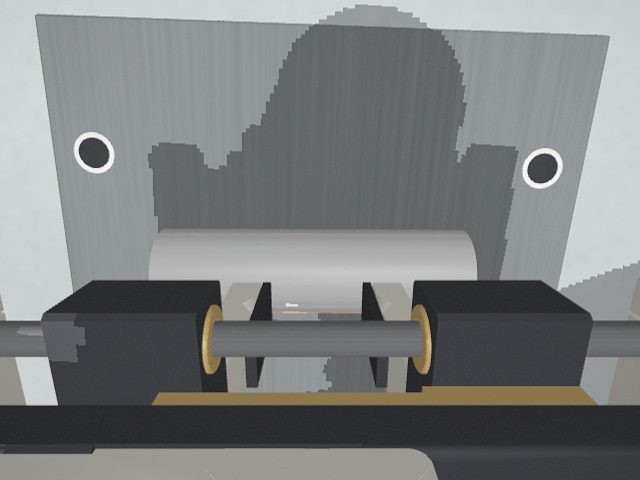

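The tube's rear silhouette is now at row 230, ends at columns 149 and 476. The seam is going out of sight, so it rolled further.

```bash
cat >> h.py <<'E'
def tubew(name,ends,endrow,cols=(190,310,430),r0=190,p0=(.553,-.03,.05)):
    s=np.load(name+'.npy',allow_pickle=True).item();c=cam('wrist',s)
    g=cv2.GaussianBlur(cv2.imread(f'pics/{name}.png').max(2),(5,1),0).astype(int);P=[]
    for x in cols:
        d=np.diff(g[r0:275,x]); k=int(np.argmax(d>7)); P.append((x,r0+k+.5))
    P+= [(ends[0],endrow),(ends[1],endrow)]
    mid=np.array([.5517,-.0023]);u=np.array([np.cos(.032),np.sin(.032)])
    p,e=ptfit([(c,P)],p0);print(P,p.round(4),e,rel(p,mid,u),'tcp-tube y',(s['tcp_pos'][1]-p[1]).round(4));return p
E
python3 -c "
from h import *
tubew('w5',(149,476),265,p0=(.553,-.05,.05))"
```

```text
[(190, 227.5), (310, 228.5), (430, 228.5), (149, 265), (476, 265)] [ 0.5539 -0.0438  0.0623] [-0.2  0.3 -0.2 -0.  -0. ] along 0.0008 across -0.0415 yaw 1.74 tcp-tube y 0.0045
```

carry_out(plan=[[0.0005,-0.005,0,0.004,0.001,-0.003],[0.0005,-0.004,0,0.004,0,-0.003],[0.0005,-0.001,-0.002,0,0,0],[0,0,-0.003,0,0,0],[0,0,-0.002,0,0,0],[0,0,-0.0008,0,0,0]])

```text
time_s: 8.45
tcp_pos: [0.5533, -0.0512, 0.0518]
eef_rot: [-180.0, -0.1, -86.7]
contact_force: [-5.5, 1.0, 19.2]
gripper_width: 0.0394
```

carry_out(plan=[[0,0,-0.0008,0,0,0]])

```text
time_s: 8.53
tcp_pos: [0.5534, -0.0516, 0.0519]
eef_rot: [-180.0, -0.1, -86.6]
contact_force: [-5.6, 0.2, 17.0]
gripper_width: 0.0393
```

carry_out(plan=[[0,0.003,-0.0009,0.0005,0,0],[-0.0002,0.0035,-0.0009,0.0005,0,0],[-0.0002,0.0035,-0.0009,0.0005,0,0],[-0.0002,0.0035,-0.0009,0.0005,0,0],[-0.0002,0.0035,-0.0009,0.0005,0,0],[-0.0002,0.0035,-0.0009,0.0005,0,0],[-0.0002,0.0035,-0.0009,0.0005,0,0],[-0.0002,0.0035,-0.0009,0.0005,0,0],[-0.0002,0.0035,-0.0009,0.0005,0,0],[-0.0002,0.0015,-0.0009,0,0,0],[0,0,-0.0005,0,0,0]])

```text
time_s: 9.45
tcp_pos: [0.5514, -0.0211, 0.0521]
eef_rot: [-179.9, -0.2, -86.4]
contact_force: [-1.6, 0.6, 6.8]
gripper_width: 0.0398
```

carry_out(plan=[[0,0,0.005,0,0,0],[0,0,0.003,0,0,0],[0,0,0,0,0,0]])

```text
time_s: 9.7
tcp_pos: [0.5512, -0.0209, 0.0604]
eef_rot: [-179.9, -0.3, -86.4]
contact_force: [-0.1, -0.2, -0.4]
gripper_width: 0.0392
```

```bash
python3 -c "
from h import *
look('w6')"
```

```text
9.7 [ 0.5512 -0.0209  0.0604] [-179.92   -0.25  -86.4 ] [-0.1 -0.2 -0.4] [ 0.12 -0.01  0.04]
turn [ 0.0043  0.0017 -0.0036]
```

View pics/w6.png

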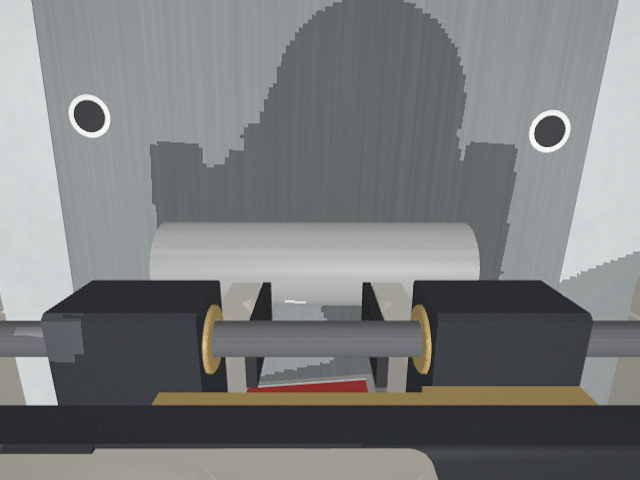

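Rear silhouette is at row 222, ends at columns 151 and 479. The red square's edge is coming into view below, between the fingers.

```bash
python3 -c "
from h import *
tubew('w6',(151,479),262)"
```

```text
[(190, 221.5), (310, 221.5), (430, 221.5), (151, 262), (479, 262)] [ 0.5526 -0.0288  0.0639] [-0.1 -0.1 -0.1  0.6  0.6] along 0.0000 across -0.0265 yaw 1.83 tcp-tube y 0.0079
```

carry_out(plan=[[0.0005,-0.006,0,0.002,0.001,-0.002],[0.0005,-0.0055,0,0.002,0,-0.002],[0.0005,-0.0015,-0.002,0,0,0],[0,0,-0.003,0,0,0],[0,0,-0.002,0,0,0],[0,0,-0.0008,0,0,0]])

```text
time_s: 10.25
tcp_pos: [0.5529, -0.0362, 0.0518]
eef_rot: [-180.0, -0.0, -86.7]
contact_force: [-5.6, -0.6, 20.4]
gripper_width: 0.0392
```

carry_out(plan=[[0,0,-0.0008,0,0,0]])

```text
time_s: 10.33
tcp_pos: [0.553, -0.0367, 0.0519]
eef_rot: [-180.0, -0.1, -86.7]
contact_force: [-5.9, -0.7, 16.0]
gripper_width: 0.0397
```

carry_out(plan=[[0,0.003,-0.0009,0.0005,0,-0.001],[-0.0002,0.0035,-0.0009,0.0005,0,-0.0015],[-0.0002,0.0035,-0.0009,0.0005,0,-0.0015],[-0.0002,0.0035,-0.0009,0.0005,0,-0.0015],[-0.0002,0.0035,-0.0009,0.0005,0,-0.0015],[-0.0002,0.0035,-0.0009,0.0005,0,-0.0015],[-0.0002,0.0035,-0.0009,0.0005,0,-0.0015],[-0.0002,0.0025,-0.0009,0.0005,0,-0.0015],[-0.0002,0.0015,-0.0009,0,0,0],[0,0,-0.0005,0,0,0]])

```text
time_s: 11.17
tcp_pos: [0.5513, -0.0106, 0.0521]
eef_rot: [-179.9, -0.2, -87.0]
contact_force: [-2.1, -0.0, 5.5]
gripper_width: 0.0399
```

carry_out(plan=[[0,0,0.005,0,0,0],[0,0,0.003,0,0,0],[0,0,0,0,0,0]])

```text
time_s: 11.42
tcp_pos: [0.551, -0.0105, 0.0604]
eef_rot: [-179.9, -0.2, -87.0]
contact_force: [0.8, 0.5, 0.2]
gripper_width: 0.0395
```

```bash
python3 -c "
from h import *
look('w7')"
```

```text
11.42 [ 0.551  -0.0105  0.0604] [-179.95   -0.2   -87.  ] [0.8 0.5 0.2] [ 0.1  -0.02  0.01]
turn [0.0035 0.0012 0.007 ]
```

View pics/w7.png

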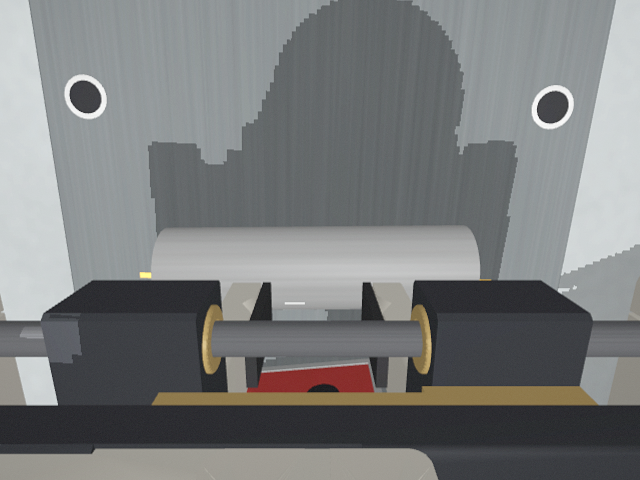

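Rear silhouette is at rows 226–229, ends at columns 152 and 480. The yellow line's ends show beside the tube at (146,274) and (485,280).

Run:
```python
from h import *
p=tubew('w7',(152,480),262)
s=np.load('w7.npy',allow_pickle=True).item();c=cam('wrist',s)
print(ray(c,[[140,274.5],[152,274.5],[489,280]],.01), 'expected line', [(x,-.0023+(x-.5517)*.032) for x in(.65,.451)])
print(proj(c,[[.6516,.0009,.01],[.4518,-.0055,.01]]))
```

```text
[(190, 226.5), (310, 225.5), (430, 224.5), (152, 262), (480, 262)] [ 0.5517 -0.0164  0.0619] [ 0.   0.   0.  -0.1 -0.1] along -0.0004 across -0.0141 yaw 1.71 tcp-tube y 0.0059
[[ 0.65153451  0.00116948  0.01      ]
 [ 0.64468127  0.00080186  0.01      ]
 [ 0.45202377 -0.00617653  0.01      ]] expected line [(0.65, 0.0008456000000000019), (0.451, -0.0055223999999999985)]
[[139.85273256 274.05155692]
 [489.18567796 281.12291402]]
```

carry_out(plan=[[0.0005,-0.006,0,0.002,0.001,0.002],[0.0002,-0.0045,0,0.002,0,0.002],[0,-0.0015,-0.002,0,0,0],[0,0,-0.003,0,0,0],[0,0,-0.002,0,0,0],[0,0,-0.0008,0,0,0]])

```text
time_s: 11.97
tcp_pos: [0.5518, -0.0246, 0.0518]
eef_rot: [180.0, 0.0, -86.8]
contact_force: [-5.3, -0.7, 20.7]
gripper_width: 0.0394
```

carry_out(plan=[[0,0,-0.0008,0,0,0]])

```text
time_s: 12.05
tcp_pos: [0.5519, -0.0251, 0.0518]
eef_rot: [180.0, -0.0, -86.8]
contact_force: [-6.0, 0.8, 16.5]
gripper_width: 0.0395
```

carry_out(plan=[[0,0.003,-0.0009,0.0005,0,-0.001],[-0.0002,0.0035,-0.0009,0.0005,0,-0.0015],[-0.0002,0.0035,-0.0009,0.0005,0,-0.0015],[-0.0002,0.0035,-0.0009,0.0005,0,-0.0015],[-0.0002,0.0035,-0.0009,0.0005,0,-0.0015],[-0.0002,0.0035,-0.0009,0.0005,0,-0.0015],[-0.0002,0.0035,-0.0009,0.0005,0,-0.0015],[-0.0002,0.003,-0.0009,0.0005,0,-0.0015],[0,0.0015,-0.0009,0,0,0],[0,0,-0.0009,0,0,0]])

```text
time_s: 12.88
tcp_pos: [0.5502, 0.0017, 0.052]
eef_rot: [-180.0, -0.1, -87.1]
contact_force: [-4.1, -0.6, 12.2]
gripper_width: 0.0392
```

```bash
python3 -c "
from h import *
look('w8')"
```

```text
12.88 [0.5502 0.0017 0.052 ] [-1.7995e+02 -1.4000e-01 -8.7110e+01] [-4.1 -0.6 12.2] [0.02 1.56 0.08]
turn [0.0023 0.0009 0.0088]
```

View pics/w8.png

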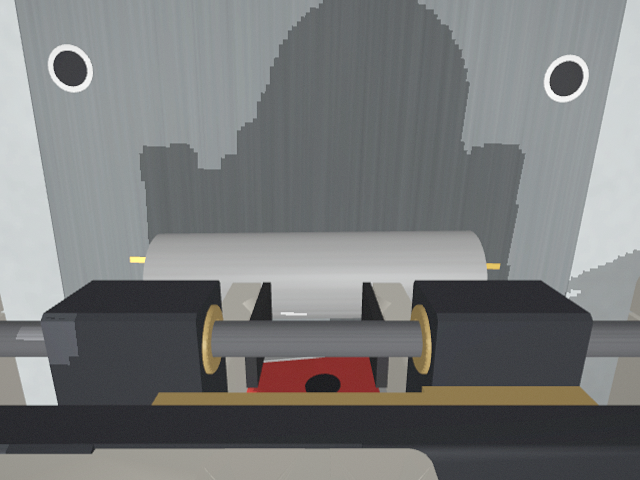

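Rear silhouette is at rows 232–236, ends at columns 144 and 487. The line's ends stick out at (138,259) and (493,266), about equally on both sides.

Run:
```python
from h import *
p=tubew('w8',(144,487),265,p0=(.553,-.003,.05))
s=np.load('w8.npy',allow_pickle=True).item();c=cam('wrist',s)
print(ray(c,[[129.5,259.5],[499.5,266]],.01))
im=cv2.imread('pics/w8.png')[190:300,100:540];im=cv2.resize(im,None,fx=1.8,fy=1.8)
cv2.polylines(im,[np.round((tubehull(c,p)-[100,190])*1.8).astype(int)],True,(0,255,0));cv2.imwrite('pics/w8c.png',im)
b=cv2.cvtColor(r.capture('scene'),cv2.COLOR_RGB2BGR);cv2.imwrite('pics/sc8.png',b);st()
cv2.imwrite('pics/sc8c.png',cv2.resize(b[170:360,200:420],None,fx=3,fy=3))
```

```text
[(190, 232.5), (310, 231.5), (430, 230.5), (144, 265), (487, 265)] [ 0.551  -0.0032  0.0599] [ 0.1  0.1  0.1 -0.6 -0.6] along -0.0007 across -0.0009 yaw 1.60 tcp-tube y 0.0049
[[ 0.6518888   0.00141219  0.01      ]
 [ 0.45094384 -0.00523414  0.01      ]]
12.98 [0.5502 0.0015 0.052 ] [-1.7995e+02 -1.3000e-01 -8.7110e+01] [-3.9  0.  12.6] [0.05 1.59 0.15]
```

View pics/w8c.png

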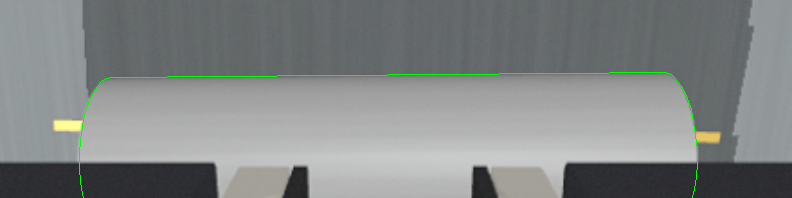

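View pics/sc8c.png

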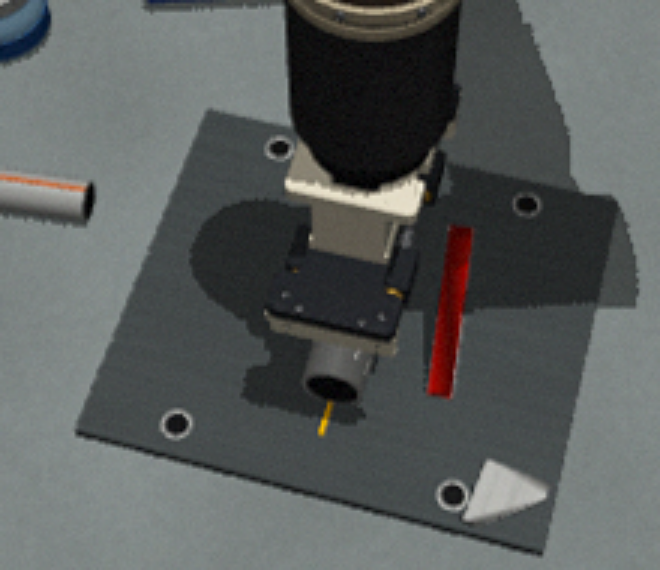

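Across is -0.9 to -1.3 mm, yaw +1.6°, along -0.7 mm. I'll nudge it slightly and press a bit harder.

carry_out(plan=[[0,0.001,-0.0009,0,0,-0.001],[0,0.001,-0.001,0,0,-0.001],[0,0,-0.001,0,0,0],[0,0,-0.0011,0,0,0]])

```text
time_s: 13.32
tcp_pos: [0.5501, 0.0028, 0.0519]
eef_rot: [-179.9, -0.3, -87.0]
contact_force: [-5.9, -0.4, 14.4]
gripper_width: 0.0396
```

Run:
```python
from h import *
look('w9');p=tubew('w9',(144,487),265,p0=(.553,-.003,.05))
b=cv2.cvtColor(r.capture('side'),cv2.COLOR_RGB2BGR);cv2.imwrite('pics/sd9c.png',cv2.resize(b[120:310,220:460],None,fx=3,fy=3))
for i in range(3): r.capture('side'); st()
```

```text
13.32 [0.5501 0.0028 0.0519] [-179.92   -0.28  -87.05] [-5.9 -0.4 14.4] [0.03 1.95 0.14]
turn [0.0047 0.0017 0.0078]
[(190, 231.5), (310, 230.5), (430, 229.5), (144, 265), (487, 265)] [ 0.551  -0.0026  0.0611] [ 0.1  0.1  0.  -0.4 -0.3] along -0.0007 across -0.0003 yaw 1.67 tcp-tube y 0.0054
13.47 [0.5501 0.0028 0.0519] [-179.92   -0.28  -87.05] [-4.5 -0.1 14.5] [-0.06  1.86  0.04]
13.52 [0.5501 0.0028 0.0519] [-179.92   -0.28  -87.05] [-4.1 -0.  14.6] [-0.02  1.81  0.12]
13.57 [0.5501 0.0028 0.0519] [-179.92   -0.27  -87.05] [-4.9  0.3 13.6] [0.01 1.85 0.07]
```

View pics/sd9c.png

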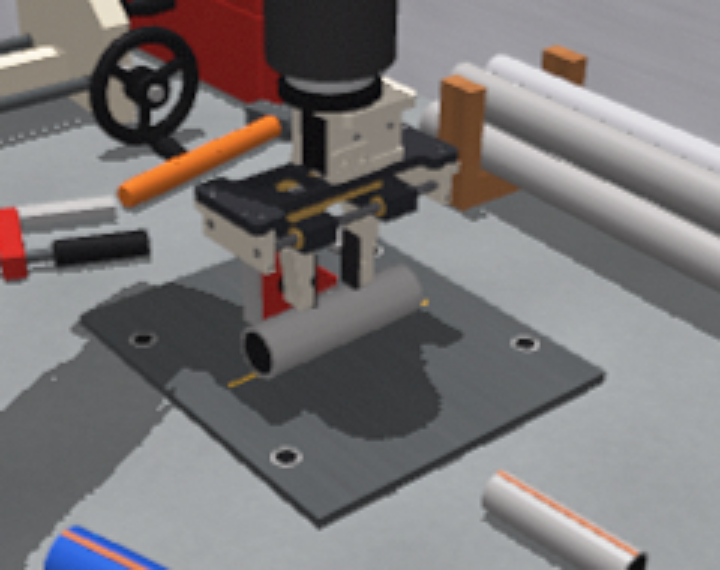

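View pics/w9.png

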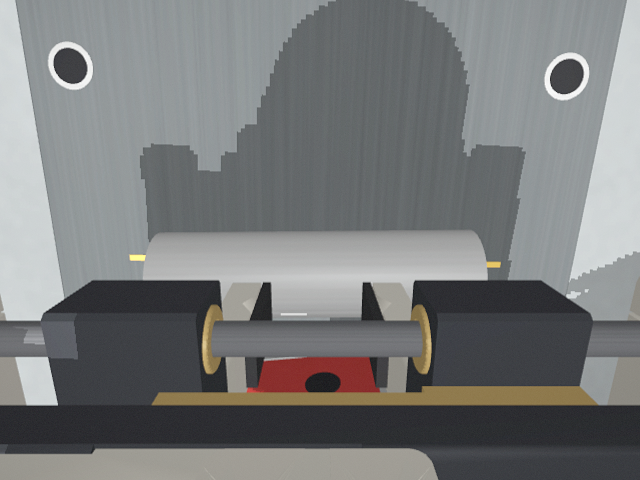

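The side view shows the tube on the line with both line ends sticking out, the fingers on top and the square standing. The force holds steady at about 14 N, so I'm handing in.

```bash
python3 -c "
from h import *
st();print(r.close_job());st()"
```

```text
13.57 [0.5501 0.0028 0.0519] [-179.92   -0.27  -87.05] [-4.9  0.3 13.6] [0.01 1.85 0.07]
the job is handed in; nothing more can be done
None
the job is handed in; nothing more can be done
```

I rolled the tube about 66 mm onto the yellow line in five strokes of the fingertips. Between strokes I lifted the fingers about 8 mm clear, moved them back and measured again. I handed the job in at 13.6 s, still pressing the tube down; no verdict was reported.

| Last check | Measured | Needed |
|---|---|---|
| Across the line | about −0.3 mm (up to about 0.4 mm further off by the line seen in the last views) | within 6 mm |
| Along the line | −0.7 mm | within 25 mm |
| Parallel to the line | about 1.7° (0.03 rad) | below 0.09 rad |
| Downward push | steady 13.6–14.6 N | over 2 N; plate carrying over 7 N |
| Tip height | 42 mm above the plate, on top of the tube | grasp point above 44 mm (it lies 19 mm higher) |

- **Roll:** 66 mm of travel is about 3.1 rad, against the 2 rad needed. The seam moved over the tube and out of sight as expected, but I did not measure the angle directly.
- **Bystanders:** the square stood where it was in the last pictures, and I saw no other bystander move. I checked this by eye only.
- **Slips:** the first touch came down off-target and reached 28 N, without visibly moving the tube. During pressing there was also a sideways force of about 5 N along the tube; its position along the line changed by about 2 mm overall. The small turn I tried in the last strokes did not take out the 1.7°, which was there from the start.

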